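Ready the spice mill and its tins

ROBOT

A 6-joint arm with a two-finger parallel gripper is mounted at the origin on the work surface. World frame = base frame: x ahead of the robot, y to its left, z up, the work surface at z = 0. Lengths are in mm, angles in rad, forces in N, time in s.
With the tool pointing down it reaches from about 275 to 750 mm from the base axis. Payload 10.2 kg.
Tool frame: the origin (TCP) lies midway between the tips of the shut fingers; the grasp point (between the pads) lies 19 mm behind it (robot.grasp_offset is the distance from the TCP to the grasp point, in mm); z points along the fingers, y is the line along which they close (so a half turn about z gives the same grasp; the last joint's range is limited). The gripper opens to 88 mm and grips with 3 to 60 N. Pads are 18 mm wide; open, the fingers measure 123 mm over their backs; the gripper's body (75 mm by 187 mm) begins 45 mm behind the grasp point.
Start: joints at [1.015, 0.313, 1.498, -0, 1.331, -0.223], TCP at [171.525, 496.196, 238.72] pointing down, gripper open.
Joint ranges: [-2.94, 2.94], [-0.97, 2.17], [0.19, 2.56], [-1.23, 4.37], [0.02, 3.11], [-2.88, 2.88]. Speed limits (rad/s): [2.39, 2.39, 3.01, 3.14, 3.14, 3.14].

INTERFACE

Orientations are given as a unit quaternion [w, x, y, z].
In Python, from rig import get_obs, snapshot, robot gives the robot as it stands. The module is installed in compiled form; this text tells all that it offers.
- The arm moves only by the tool move_arm, never from a script. Its argument "motion" is a list that holds one entry, the list of rows, each a list of 7 numbers: the closure, from 0 (fully open) to 1 (shut), then the shift along the world's x, y, z in units of 40 mm (1.0 is 40 mm), then the turn, a rotation vector about the world's x, y, z in units of 5 degrees (1.0 is 5 degrees). In form: [[[gripper, x, y, z, ax, ay, az], ...]]. A call has 1 to 8 rows; each row shifts and turns the commanded pose from where the row before left it; what a row does not reach is not made up. A row lasts 1/12 s, in which the tool goes at most 41.7 mm and 7.16 degrees, less where a joint would pass 70% of its speed; a pose out of reach is approached as far as the arm can. A call is refused whole if a number of a shift passes 1 or a number of a turn 1, either way. A call with a gripper value outside its range is refused whole. The fingers move at their own pace and stop on an object; the grip force is fixed at half the most. Time passes only in rows, so rows that do not move let the fingers close. It gives the time, the measured TCP pose, the force, the opening and the grip force at its end, in the units of the state.
- get_obs(): the state, without advancing time (a new reading comes with each control period).
- snapshot(name): name is "scene" or "side" or "wrist"; returns a dict with "image" (400x640x3 uint8, red, green, blue), "z_map" (400x640 float32, mm along the optical axis (not along the pixel's ray), 0 where there is no reading), "intrinsics" (3x3 intrinsics, pixels), "R" (3x3) and "t" (3): a world point X has camera coordinates R X + t; the wrist camera has in their place "tool_from_camera" (4x4, takes a point from camera to tool coordinates, whose origin is the TCP and whose axes are the flange's). Camera axes: x right, y down, z forward; pixel columns grow to the right and rows downward; lengths in mm; the calibration is good to about 2 mm. A picture is of the moment at which its call begins: read the wrist's pose just before it.
- robot.hand_in(): hands the job in; it is judged then, once.
The state is a dict: "time": time; "q": joint angles; "joint_vel": joint speeds; "effort": joint torques, N m; "ee_pos": TCP position; "ee_rot": TCP orientation; "ft_force": force on the tool from outside, world axes, zero at the start; "ft_torque": the same for the moment, N m; "finger_gap": opening from 0.0 (shut) to 1.0 (fully open); "grip_force": force on a finger pad.
Only numpy, scipy, OpenCV 4.12 (cv2) and the standard library are available. Lean on these libraries where they do the work, as an engineer would, in place of code of your own. Each camera call takes 0.05 s, during which the arm holds its last target. There are 200 camera calls.

TASK

Get the spice mill ready for tonight's mole: lay every spice tin that is out on the counter on the sloping rack, side by side, each flat on the slope and lengthwise up and down it, inside the edges. Turn the mill's grind dial clockwise all the way to its stop and then back exactly four clicks (one mark is one click), and after that squeeze the trigger fully against its grip and let it spring back. Leave the rest of the kitchen things where they stand.

Things in the scene. Friction and masses are not known exactly. Their poses are not given: they have to be found in the camera images.
- mill: Spice mill fixed on the counter, left or right of the robot's x axis: low steel body 160 x 280 mm (x, y), flat top deck 90 mm up. Origin: centre of its underside; x away from the robot's side, z up, yaw up to 0.12 rad. On the deck from -y to +y: closed hopper (72 mm wide, 66 tall), grind dial, grip with trigger (74 tall).
- dial (a joint): Grind dial on the mill, vertical hinge, rad, growing as it turns clockwise seen from above. 2.40 is the clockwise stop (long thick white mark), 0 the other end. One click is 0.30 rad, one white mark of the ring; four clicks back is 1.20 (pointer along the mill's -x), needed within 0.13. No detent is felt: friction of 0.06 N m holds it where it is left.
- dial_grip (a point): Point on the dial's axis to grip at, 28 mm above the deck. The dial is a disc 64 mm across, 10 mm high, bearing an upright bar grip 62 mm long, 14 thick, 26 tall (top 38 mm above the deck). The point turns with the dial: its x runs along the bar, z up; the white pointer line is at the bar's -x end. Its yaw = mill yaw + 1.2 - joint value.
- trigger (a joint): Sprung trigger hinged at its foot, rad: 0 released, 0.20 squeezed home on its stop. Takes 4 N at first, 11 N at the end at the squeeze point, and springs back by itself when let go. It is an upright steel plate 10 mm thick, 26 wide, 66 tall, 15 mm clear of the grip's +y side; its top moves to -y, 8 mm at the squeeze point.
- squeeze (a point): Fixed point amid grip and trigger, 50 mm above the mill's deck, 42 mm above the trigger's hinge, with the mill's axes. The fixed upright black grip, 24 mm thick (y), 30 wide (x), 74 tall, has its middle 12 mm to -y of this point, the released trigger its middle 20 mm to +y. The two measure 49 mm across in y, with nothing above them.
- rack_bed: Bed of the fixed sloping wooden rack, 150 mm long (x), 350 wide (y), on legs. Origin: centre of its upper surface, 55 mm above the counter; x runs up the slope away from the robot, rising 18 degrees; z square to it. A lip 10 mm high along the low edge has its inner face at x = -67.5 mm; the other edges are open. Left or right, opposite the mill, yaw up to 0.12.
- tin1: Square spice tin, 110 mm long (x) by 40 x 40 mm, about 0.15 kg, aluminium with a paper band and a dark lid at one end (+x), lying on the counter at the start. Origin: its middle. Any of its four long sides may be down and either end may be up-slope. May be absent.
- tin2: Square spice tin, 110 mm long (x) by 40 x 40 mm, about 0.15 kg, aluminium with a paper band and a dark lid at one end (+x), lying on the counter at the start. Origin: its middle. Any of its four long sides may be down and either end may be up-slope. May be absent.
- tin3: Square spice tin, 110 mm long (x) by 40 x 40 mm, about 0.15 kg, aluminium with a paper band and a dark lid at one end (+x), lying on the counter at the start. Origin: its middle. Any of its four long sides may be down and either end may be up-slope. May be absent.
- tin4: Square spice tin, 110 mm long (x) by 40 x 40 mm, about 0.15 kg, aluminium with a paper band and a dark lid at one end (+x), lying on the counter at the start. Origin: its middle. Any of its four long sides may be down and either end may be up-slope. May be absent.
- tin5: Square spice tin, 110 mm long (x) by 40 x 40 mm, about 0.15 kg, aluminium with a paper band and a dark lid at one end (+x), lying on the counter at the start. Origin: its middle. Any of its four long sides may be down and either end may be up-slope. May be absent.
- mixer: Bystander: steel hand mixer with handle and side lever, body 190 x 75 x 136 mm plus beaters to +x; origin under its middle.
- jug: Bystander: glass measuring jug, 96 mm wide, 120 mm tall, handle to +y; origin under its middle.
- bowl: Bystander: wooden bowl, 150 mm wide, 60 mm tall; origin under its middle.
- jar: Bystander: clear plastic jar with white screw lid, 72 mm wide, 100 mm tall; origin under its middle.
- spatula: Bystander: green silicone spatula, 260 mm long, lying flat; origin under its middle.
- mug: Bystander: terracotta mug, 80 mm wide, 85 mm tall; origin under its middle.

How it is judged (in metres and radians):
On the way, in this order (a step that is already met when the one before it is completed fails the run):
1. the dial is turned clockwise to its stop (value of joint dial above 2.33 rad), for 0.1 s.
2. the dial is turned back four clicks (value of joint dial between 1.07 and 1.33 rad), for 0.2 s.
3. with the dial so set, the trigger is squeezed home (all of step 2 and value of joint trigger above 0.165 rad), for 0.2 s.
4. the trigger has sprung back (value of joint trigger below 0.03 rad), for 0.2 s.
At the end, for the whole second after the job is handed in: Dial four clicks back from its stop (1.20 within 0.13 rad), trigger below 0.03 rad, every tin at rest flat on the bed: in its frame the tin's middle is at z 14 to 26 mm, x -22 to 35 mm, y within 160 mm, long axis within 0.25 rad of the slope's x (all of step 2 and value of joint trigger below 0.03 rad and z of tin1 in the frame of rack_bed between 0.014 and 0.026 m and x of tin1 in the frame of rack_bed between -0.022 and 0.035 m and y of tin1 in the frame of rack_bed between -0.16 and 0.16 m and angle between the x axis of each of tin1, tin2, tin3, tin4, tin5 and the x axis of rack_bed, either way round below 0.25 rad and linear speed of each of tin1, tin2, tin3, tin4, tin5 below 0.02 m/s and z of tin2 in the frame of rack_bed between 0.014 and 0.026 m and x of tin2 in the frame of rack_bed between -0.022 and 0.035 m and y of tin2 in the frame of rack_bed between -0.16 and 0.16 m and z of tin3 in the frame of rack_bed between 0.014 and 0.026 m and x of tin3 in the frame of rack_bed between -0.022 and 0.035 m and y of tin3 in the frame of rack_bed between -0.16 and 0.16 m and z of tin4 in the frame of rack_bed between 0.014 and 0.026 m and x of tin4 in the frame of rack_bed between -0.022 and 0.035 m and y of tin4 in the frame of rack_bed between -0.16 and 0.16 m and z of tin5 in the frame of rack_bed between 0.014 and 0.026 m and x of tin5 in the frame of rack_bed between -0.022 and 0.035 m and y of tin5 in the frame of rack_bed between -0.16 and 0.16 m); the robot touches nothing.
It fails at once if a bystander (mixer, jug, bowl, jar, spatula, mug) is moved by more than 6 cm (distance of any of mixer, jug, bowl, jar, spatula, mug from where it was at the start of the episode above 0.06 m).
Of tin1, tin2, tin3, tin4, tin5 only 3 to 4 are there at a start; the rules pass over those that are not, and their reading is None.
At some moment in a run one of tin1, tin2, tin3, tin4, tin5 may be knocked a few centimetres aside while the robot is not near it.
Once in a run the grip may slacken for a moment while it holds something.
It also fails if it takes over 210 s, if anything falls off the work surface, if the arm or the gripper's body presses on something with over 40 N, if the wrist force passes 120 N, or if a joint passes its speed limit or range.

## Working session

There is one attempt and no reset: what is moved stays moved. The work goes in short steps, Python scripts to look and compute and a tool call to move; the robot and the scene stay as the last step left them, time stands still between calls to the robot, and variables do not carry over. Pictures are saved under pics/ and viewed, at most 14 in all, crops included, and the job is handed in when it is done.

Besides the shell and the picture viewer there is one more tool, called as name(argument=value, ...) on one line, values as JSON. move_arm: Moves the arm, as the interface text tells. Its arguments: {"type":"object","properties":{"motion":{"type":"array"}},"required":["motion"]}

```bash
mkdir -p pics
cat > h.py <<'E'
import numpy as np, cv2
from rig import get_obs, snapshot, robot
from scipy.spatial.transform import Rotation as Rn
def rot(q): return Rn.from_quat([q[1],q[2],q[3],q[0]])
def snap(n):
    o=get_obs(); s=snapshot(n)
    if 'R' not in s:
        T=np.array(s['tool_from_camera']); M=rot(o['ee_rot']).as_matrix()
        A=M@T[:3,:3]; b=M@T[:3,3]+np.array(o['ee_pos'])
        s['R']=A.T; s['t']=-A.T@b
    return s
def cloud(s):
    z=s['z_map']; K=np.array(s['intrinsics']); v,u=np.mgrid[:z.shape[0],:z.shape[1]]
    c=np.stack([(u-K[0,2])/K[0,0]*z,(v-K[1,2])/K[1,1]*z,z],-1)
    return (c-np.array(s['t']))@np.array(s['R'])   # R^T(c-t)
def save(s,n): cv2.imwrite(f'pics/{n}.png',s['image'][:,:,::-1])
E
python3 - <<'E'
from h import *
o=get_obs(); print({k:np.round(v,3) for k,v in o.items()})
for n in ['scene','side']:
    s=snap(n); save(s,n+'0'); np.savez(f'{n}0.npz',p=cloud(s),im=s['image'],z=s['z_map'])
    C=-np.array(s['R']).T@np.array(s['t']); print(n,C.round(),np.round(s['R'],2).tolist())
E
```

```text
{'time': np.float64(0.0), 'q': array([ 1.015,  0.313,  1.498, -0.   ,  1.331, -0.223]), 'joint_vel': array([-0.001, -0.   ,  0.001, -0.001, -0.001, -0.001]), 'effort': array([ 1.0000e-03, -4.0221e+01, -2.5227e+01,  7.0000e-02,  3.5000e-02,
       -0.0000e+00]), 'ee_pos': array([171.395, 495.973, 238.171]), 'ee_rot': array([-0.   ,  0.166,  0.986, -0.001]), 'ft_force': array([-0.135, -0.5  , -0.405]), 'ft_torque': array([ 0.033,  0.03 , -0.017]), 'grip_force': np.float64(0.0), 'finger_gap': np.float64(0.998)}
scene [1147. -625. 1009.] [[0.71, 0.7, 0.02], [0.51, -0.49, -0.71], [-0.49, 0.51, -0.71]]
side [  227. -1149.  1110.] [[0.96, -0.27, -0.02], [-0.19, -0.62, -0.76], [0.19, 0.74, -0.65]]
```

View pics/scene0.png

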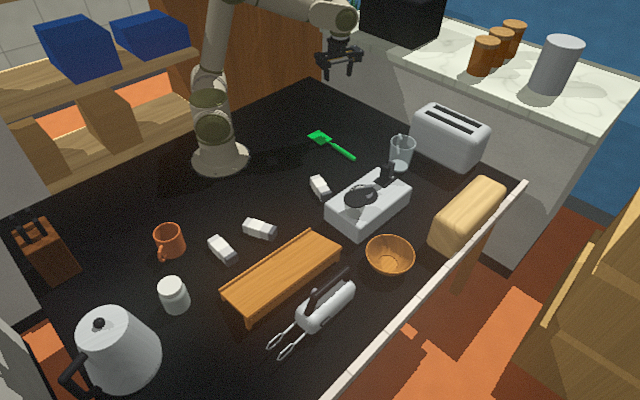

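View pics/side0.png

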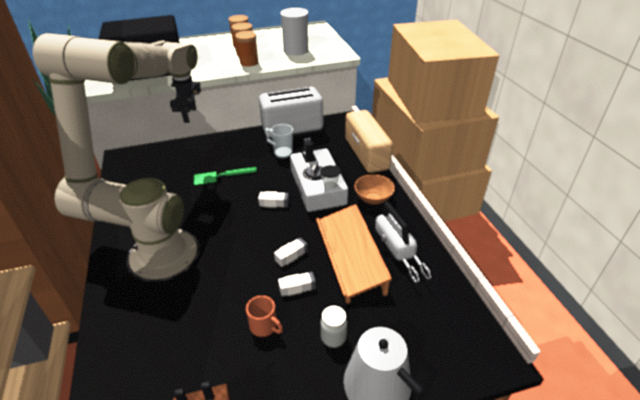

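Three tins are visible: scene (319,187), (260,228) and (222,248). The mill is at (368,202), the rack at (282,277). Next I measure them from the depth clouds.

```bash
cat > m.py <<'E'
from h import *
def blobs(p,m,name,amin=25):
    n,l,st,c=cv2.connectedComponentsWithStats(m.astype(np.uint8))
    for i in range(1,n):
        if st[i,4]<amin: continue
        q=p[l==i]; r=cv2.minAreaRect(q[:,:2].astype(np.float32))
        print(name,'px',c[i].round(),'n',st[i,4],'c',np.round(r[0]),'size',np.round(r[1]),'ang',round(r[2],1),'z',np.percentile(q[:,2],[2,50,98]).round())
if __name__=='__main__':
    for n in ['scene','side']:
        d=np.load(n+'0.npz'); p=d['p']; z=p[...,2]; im=d['im']
        ws=(abs(p[...,1])<800)&(p[...,0]>100)&(p[...,0]<850)&(d['z']>0)
        blobs(p,ws&(z>33)&(z<47)&(im.min(-1)>30)&((im.max(-1).astype(int)-im.min(-1))<70),n+' tin')
        blobs(p,ws&(z>84)&(z<96),n+' deck')
        hs=cv2.cvtColor(im,cv2.COLOR_RGB2HSV)
        blobs(p,ws&(z>15)&(z<90)&(hs[...,1]>110),n+' brown',100)
        blobs(p,ws&(z>120)&(z<172)&(p[...,0]>200),n+' tall')
        blobs(p,ws&(z>10),n+' all',60)
E
python3 m.py
```

```text
scene tin px [444. 160.] n 181 c [669. 599.] size [256. 101.] ang 27.0 z [34. 40. 47.]
scene tin px [402. 164.] n 42 c [566. 456.] size [60. 20.] ang 57.9 z [33. 41. 47.]
scene tin px [320. 185.] n 241 c [423. 144.] size [ 42. 110.] ang 68.9 z [34. 38. 43.]
scene tin px [363. 222.] n 215 c [670. 152.] size [313. 131.] ang 60.0 z [33. 40. 46.]
scene tin px [259. 226.] n 340 c [ 421. -142.] size [111.  43.] ang 21.8 z [34. 38. 43.]
scene tin px [167. 233.] n 49 c [ 245. -371.] size [50. 15.] ang 75.0 z [33. 38. 47.]
scene tin px [221. 247.] n 379 c [ 406. -279.] size [ 41. 114.] ang 88.4 z [34. 39. 43.]
scene tin px [384. 241.] n 88 c [750.  98.] size [78. 19.] ang 50.3 z [33. 41. 46.]
scene tin px [172. 249.] n 52 c [ 309. -392.] size [54. 13.] ang 71.6 z [33. 40. 47.]
scene tin px [382. 272.] n 38 c [817.   0.] size [69. 13.] ang 16.1 z [33. 41. 46.]
scene tin px [177. 304.] n 77 c [ 485. -481.] size [69. 28.] ang 79.2 z [33. 39. 47.]
scene tin px [342. 305.] n 52 c [ 809. -165.] size [  2. 100.] ang 1.9 z [34. 41. 46.]
scene tin px [298. 331.] n 144 c [ 785. -303.] size [74. 88.] an
[... 6469 characters left out ...]
[397. 236.] n 1534 c [ 775. -246.] size [ 92. 296.] ang 10.1 z [ 23.  73. 136.]
side all px [353. 252.] n 3951 c [ 606. -205.] size [356. 148.] ang 87.4 z [31. 54. 77.]
side all px [291. 251.] n 471 c [ 418. -141.] size [112.  47.] ang 22.0 z [11. 37. 43.]
side all px [297. 282.] n 566 c [ 405. -279.] size [ 48. 110.] ang 88.5 z [12. 38. 43.]
side all px [262. 315.] n 940 c [ 276. -393.] size [ 79. 108.] ang 7.5 z [12. 54. 86.]
side all px [334. 326.] n 869 c [ 458. -479.] size [67. 70.] ang 19.9 z [ 13.  79. 102.]
side all px [381. 368.] n 4201 c [ 523. -665.] size [131. 188.] ang 55.2 z [ 46. 175. 207.]
side all px [214. 392.] n 456 c [ 131. -648.] size [60. 61.] ang 1.7 z [139. 161. 221.]
```

move_arm(motion=[[[0, 0.7, -0.6, 0.2, 0, 0, 0], [0, 0.75, -0.6, 0.2, 0, 0, 0], [0, 0.75, -0.6, 0.2, 0, 0, 0], [0, 0.75, -0.6, 0.2, 0, 0, 0], [0, 0.75, -0.6, 0.2, 0, 0, 0], [0, 0.75, -0.6, 0.2, 0, 0, 0], [0, 0.75, -0.6, 0.2, 0, 0, 0], [0, 0.75, -0.6, 0.2, 0, 0, 0]]])

```text
time: 0.77
ee_pos: [410.6, 302.7, 303.0]
ee_rot: [-0.0, 0.166, 0.986, -0.0]
ft_force: [0.1, 0.9, -1.4]
finger_gap: 1.001
grip_force: 0.0
```

move_arm(motion=[[[0, 0.75, -0.6, 0, 0, 0, 0], [0, 0.75, -0.6, 0, 0, 0, 0], [0, 0.75, -0.6, 0, 0, 0, 0], [0, 0.75, -0.6, 0, 0, 0, 0], [0, 0.75, -0.6, 0, 0, 0, 0], [0, 0, 0, 0, 0, 0, 0], [0, 0, 0, 0, 0, 0, 0]]])

```text
time: 1.35
ee_pos: [560.3, 182.9, 301.5]
ee_rot: [-0.001, 0.167, 0.986, -0.0]
ft_force: [-0.1, -0.0, 0.5]
finger_gap: 0.999
grip_force: 0.0
```

Run:
```python
from h import *
s=snap('wrist'); save(s,'w1'); p=cloud(s); np.savez('w1.npz',p=p,im=s['image'])
o=get_obs(); print(o['ee_pos'].round(1),o['q'].round(3), np.array(s['tool_from_camera']).round(2).tolist())
from m import blobs
z=p[...,2]; v=(s['z_map']>0)
blobs(p,v&(z>84)&(z<97),'deck',200)
blobs(p,v&(z>120)&(z<133),'dialbar',100)
blobs(p,v&(z>145)&(z<175),'tall',100)
```

```text
[559.5 184.  302.1] [ 0.119  0.426  1.174  0.     1.542 -1.118] [[-0.0, -0.97, -0.26, 65.94], [1.0, -0.0, -0.0, 0.58], [0.0, -0.26, 0.97, -146.01], [0.0, 0.0, 0.0, 1.0]]
deck px [558.  51.] n 665 c [530. 448.] size [32. 86.] ang 81.7 z [84. 91. 97.]
deck px [629.  45.] n 751 c [545. 503.] size [35. 82.] ang 69.3 z [84. 88. 96.]
deck px [343. 195.] n 25630 c [610. 190.] size [277. 159.] ang 88.8 z [87. 90. 96.]
deck px [450. 353.] n 433 c [831. 256.] size [ 5. 70.] ang 2.1 z [84. 90. 97.]
dialbar px [450. 172.] n 135 c [601. 302.] size [ 8. 26.] ang 69.6 z [120. 127. 133.]
dialbar px [414. 177.] n 140 c [595. 268.] size [14. 31.] ang 44.7 z [120. 127. 133.]
dialbar px [321. 210.] n 937 c [595. 174.] size [63. 14.] ang 57.3 z [121. 128. 130.]
dialbar px [261. 243.] n 139 c [609. 104.] size [53. 15.] ang 47.2 z [120. 127. 133.]
tall px [466. 181.] n 549 c [602. 306.] size [11. 26.] ang 89.2 z [146. 162. 165.]
tall px [430. 191.] n 1042 c [601. 274.] size [25. 29.] ang 88.4 z [146. 163. 165.]
tall px [251. 266.] n 2353 c [614.  96.] size [65. 42.] ang 70.3 z [150. 156. 157.]
```

View pics/w1.png

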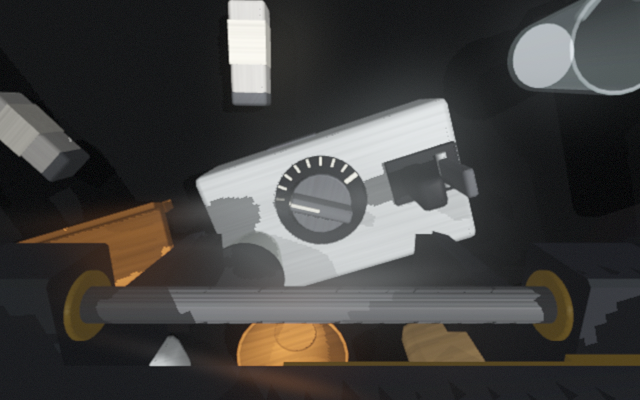

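The dial is at px (321,205), centre (595,174), with the bar at 57° (value ≈0.18). The grip is at px (430,180), the trigger at (466,181). I turn the tool square to the bar and descend.

move_arm(motion=[[[0.5, 0.11, -0.03, -0.1, 0, 0, 1], [0.5, 0.11, -0.03, -0.1, 0, 0, 1], [0.5, 0.11, -0.03, -0.1, 0, 0, 1], [0.5, 0.11, -0.03, -0.1, 0, 0, 1], [0.5, 0.11, -0.03, -0.1, 0, 0, 1], [0.5, 0.11, -0.03, -0.1, 0, 0, 1], [0.5, 0.11, -0.03, -0.1, 0, 0, 1], [0.5, 0.11, -0.03, -0.1, 0, 0, 1]]])

```text
time: 2.07
ee_pos: [593.9, 176.0, 270.9]
ee_rot: [0.0, -0.185, 0.983, 0.0]
ft_force: [0.0, 0.5, 0.1]
finger_gap: 0.497
grip_force: 0.0
```

move_arm(motion=[[[0.5, 0, 0, -0.25, 0, 0, 1], [0.5, 0, 0, -0.25, 0, 0, 1], [0.5, 0, 0, -0.25, 0, 0, 1], [0.5, 0, 0, -0.25, 0, 0, 1], [0.5, 0, 0, -0.25, 0, 0, 1], [0.5, 0, 0, -0.25, 0, 0, 1], [0.5, 0, 0, -0.25, 0, 0, 1], [0.5, 0, 0, 0, 0, 0, 0.28]]])

```text
time: 2.73
ee_pos: [593.1, 175.8, 199.2]
ee_rot: [-0.001, -0.482, 0.876, 0.001]
ft_force: [-0.9, 0.2, 0.3]
finger_gap: 0.499
grip_force: 0.0
```

Run:
```python
from h import *
from m import blobs
s=snap('wrist'); save(s,'w2'); p=cloud(s); z=p[...,2]; v=(s['z_map']>0)
o=get_obs(); R=rot(o['ee_rot']).as_matrix(); print(o['ee_pos'].round(1),o['q'].round(3),np.degrees(np.arctan2(R[1,1],R[0,1])))
blobs(p,v&(z>120)&(z<133),'dialbar',100)
blobs(p,v&(z>84)&(z<97),'deck',200)
d=np.load('w1.npz'); q=d['p']; m=(q[...,2]>120)&(q[...,2]<133)&(abs(q[...,0]-595)<40)&(abs(q[...,1]-174)<40)
k=q[m][:,:2]; print(k.mean(0),np.degrees(np.arctan2(*np.linalg.svd(k-k.mean(0))[2][0][::-1])))
```

```text
[593.6 175.7 200.4] [ 0.099  0.551  1.246  0.     1.347 -2.476] 147.52385772227512
dialbar px [315. 202.] n 1880 c [594. 173.] size [62. 14.] ang 57.8 z [125. 128. 130.]
deck px [304. 155.] n 33524 c [609. 168.] size [237. 158.] ang 88.9 z [87. 90. 93.]
deck px [324. 341.] n 2822 c [664. 292.] size [44. 78.] ang 60.9 z [88. 90. 91.]
[593.65529377 174.59881427] 57.584957546410934
```

move_arm(motion=[[[0.5, 0, -0.05, -0.8, 0, 0, 0], [0.5, 0, 0, -0.8, 0, 0, 0], [0.5, 0, 0, -0.5, 0, 0, 0], [0.5, 0, 0, -0.25, 0, 0, 0], [1, 0, 0, 0, 0, 0, 0], [1, 0, 0, 0, 0, 0, 0], [1, 0, 0, 0, 0, 0, 0], [1, 0, 0, 0, 0, 0, 0]]])

```text
time: 3.45
ee_pos: [595.5, 172.8, 108.5]
ee_rot: [0.001, -0.48, 0.877, -0.001]
ft_force: [-0.1, -0.1, -0.1]
finger_gap: 0.221
grip_force: 0.0
```

move_arm(motion=[[[1, 0, 0, 0, 0, 0, 0], [1, 0, 0, 0, 0, 0, 0], [1, 0, 0, 0, 0, 0, 0]]])

```text
time: 3.7
ee_pos: [594.4, 173.4, 108.2]
ee_rot: [0.0, -0.48, 0.877, 0.001]
ft_force: [-6.4, 2.8, 6.7]
finger_gap: 0.158
grip_force: 30.0
```

move_arm(motion=[[[1, 0, 0, 0, 0, 0, -0.5], [1, 0, 0, 0, 0, 0, -0.9], [1, 0, 0, 0, 0, 0, -0.9], [1, 0, 0, 0, 0, 0, -0.9], [1, 0, 0, 0, 0, 0, -0.9], [1, 0, 0, 0, 0, 0, -0.9], [1, 0, 0, 0, 0, 0, -0.5], [1, 0, 0, 0, 0, 0, 0]]])

```text
time: 4.37
ee_pos: [594.3, 173.5, 108.2]
ee_rot: [0.0, -0.256, 0.967, 0.001]
ft_force: [-6.7, 3.8, 6.3]
finger_gap: 0.159
grip_force: 30.0
```

move_arm(motion=[[[1, 0, 0, 0, 0, 0, -0.5], [1, 0, 0, 0, 0, 0, -0.9], [1, 0, 0, 0, 0, 0, -0.9], [1, 0, 0, 0, 0, 0, -0.9], [1, 0, 0, 0, 0, 0, -0.9], [1, 0, 0, 0, 0, 0, -0.9], [1, 0, 0, 0, 0, 0, -0.9], [1, 0, 0, 0, 0, 0, -0.6]]])

```text
time: 5.03
ee_pos: [594.2, 173.8, 108.2]
ee_rot: [-0.0, 0.025, 1.0, 0.001]
ft_force: [-6.3, 3.8, 6.4]
finger_gap: 0.157
grip_force: 30.0
```

move_arm(motion=[[[1, 0, 0, 0, 0, 0, -0.9], [1, 0, 0, 0, 0, 0, -0.9], [1, 0, 0, 0, 0, 0, -0.9], [1, 0, 0, 0, 0, 0, -0.9], [1, 0, 0, 0, 0, 0, -0.9], [1, 0, 0, 0, 0, 0, -0.9], [1, 0, 0, 0, 0, 0, -0.9], [1, 0, 0, 0, 0, 0, -0.7]]])

```text
time: 5.7
ee_pos: [594.3, 174.0, 108.2]
ee_rot: [-0.0, 0.324, 0.946, 0.001]
ft_force: [-5.7, 5.8, 6.2]
finger_gap: 0.156
grip_force: 30.0
```

Run:
```python
from h import *
o=get_obs(); R=rot(o['ee_rot']).as_matrix(); print(o['time'],o['ee_pos'].round(1),o['ft_force'].round(1),o['ft_torque'].round(2),o['finger_gap'],o['grip_force'],np.degrees(np.arctan2(R[1,1],R[0,1])))
```

```text
5.7 [594.3 174.  108.2] [-5.7  5.8  6.2] [0.87 0.92 0.03] 0.15592216969414696 29.99264633283019 52.1385376860598
```

move_arm(motion=[[[1, 0, 0, 0, 0, 0, -0.9], [1, 0, 0, 0, 0, 0, -0.9], [1, 0, 0, 0, 0, 0, -0.9], [1, 0, 0, 0, 0, 0, -0.9], [1, 0, 0, 0, 0, 0, -0.9], [1, 0, 0, 0, 0, 0, -0.9], [1, 0, 0, 0, 0, 0, -0.8], [1, 0, 0, 0, 0, 0, -0.5]]])

```text
time: 6.37
ee_pos: [594.5, 174.1, 108.2]
ee_rot: [-0.0, 0.583, 0.812, 0.001]
ft_force: [-4.6, 6.3, 6.0]
finger_gap: 0.155
grip_force: 30.2
```

move_arm(motion=[[[1, 0, 0, 0, 0, 0, -0.4], [1, 0, 0, 0, 0, 0, 0], [1, 0, 0, 0, 0, 0, 0], [1, 0, 0, 0, 0, 0, 0]]])

```text
time: 6.7
ee_pos: [594.5, 174.0, 108.2]
ee_rot: [-0.0, 0.595, 0.803, 0.001]
ft_force: [-3.9, 6.3, 5.3]
finger_gap: 0.156
grip_force: 30.7
```

```bash
cat > st.py <<'E'
from h import *
o=get_obs(); R=rot(o['ee_rot']).as_matrix(); print(round(o['time'],2),o['ee_pos'].round(1),o['ft_force'].round(1),o['ft_torque'].round(2),'gap',round(o['finger_gap']*88,1),o['grip_force'].round(1),'theta',np.degrees(np.arctan2(R[1,1],R[0,1])).round(2),o['q'].round(2))
E
python3 st.py
```

```text
Traceback (most recent call last):
  File "st.py", line 2, in <module>
    o=get_obs(); R=rot(o['ee_rot']).as_matrix(); print(round(o['time'],2),o['ee_pos'].round(1),o['ft_force'].round(1),o['ft_torque'].round(2),'gap',round(o['finger_gap']*88,1),o['grip_force'].round(1),'theta',np.degrees(np.arctan2(R[1,1],R[0,1])).round(2),o['q'].round(2))
                                                                                                                                                                                ^^^^^^^^^^^^^^^^^^^^^
AttributeError: 'float' object has no attribute 'round'
```

```bash
sed -i "s/o\['grip_force'\].round(1)/round(float(o['grip_force']),1)/" st.py; python3 st.py
python3 - <<'E'
from h import *
from m import blobs
s=snap('wrist'); save(s,'w3'); p=cloud(s); z=p[...,2]; v=(s['z_map']>0)
blobs(p,v&(z>118)&(z<131)&(abs(p[...,0]-594)<45)&(abs(p[...,1]-174)<45),'dialbar',50)
E
```

```text
6.7 [594.5 174.  108.2] [-3.9  6.3  5.3] [0.88 0.74 0.64] gap 13.8 30.7 theta 16.92 [ 0.1   0.64  1.35  0.    1.15 -0.2 ]
dialbar px [317. 242.] n 4294 c [591. 184.] size [34. 37.] ang 57.8 z [119. 128. 130.]
dialbar px [321. 329.] n 352 c [604. 149.] size [13.  7.] ang 16.7 z [126. 128. 129.]
```

View pics/w3.png

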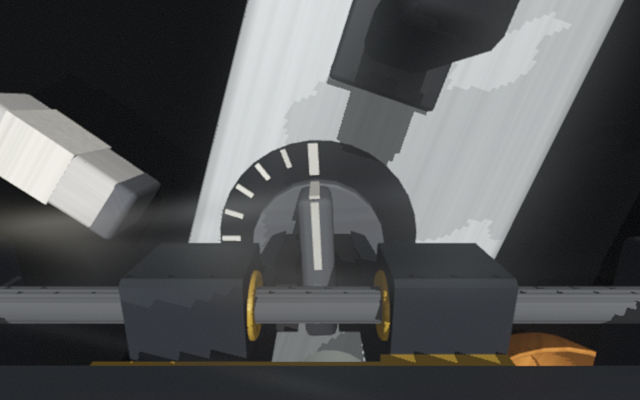

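The pointer (315,200) points at the long stop mark (314,160) and the wrist reads 0.64 N·m, so it is on the stop. Back four clicks.

move_arm(motion=[[[1, 0, 0, 0, 0, 0, 0.7], [1, 0, 0, 0, 0, 0, 0.9], [1, 0, 0, 0, 0, 0, 0.9], [1, 0, 0, 0, 0, 0, 0.9], [1, 0, 0, 0, 0, 0, 0.9], [1, 0, 0, 0, 0, 0, 0.9], [1, 0, 0, 0, 0, 0, 0.9], [1, 0, 0, 0, 0, 0, 0.9]]])

```text
time: 7.42
ee_pos: [594.4, 173.9, 108.2]
ee_rot: [-0.0, 0.325, 0.946, 0.001]
ft_force: [-5.3, 6.4, 6.0]
finger_gap: 0.158
grip_force: 30.0
```

move_arm(motion=[[[1, 0, 0, 0, 0, 0, 0.9], [1, 0, 0, 0, 0, 0, 0.9], [1, 0, 0, 0, 0, 0, 0.9], [1, 0, 0, 0, 0, 0, 0.9], [1, 0, 0, 0, 0, 0, 0.9], [1, 0, 0, 0, 0, 0, 0.9], [1, 0, 0, 0, 0, 0, 0.9], [1, 0, 0, 0, 0, 0, 0.7]]])

```text
time: 8.08
ee_pos: [594.3, 173.7, 108.2]
ee_rot: [-0.0, 0.026, 1.0, 0.001]
ft_force: [-6.7, 4.9, 7.4]
finger_gap: 0.158
grip_force: 30.0
```

move_arm(motion=[[[1, 0, 0, 0, 0, 0, 0], [1, 0, 0, 0, 0, 0, 0], [0.5, 0, 0, 0, 0, 0, 0], [0.5, 0, 0, 0, 0, 0, 0], [0.5, 0, 0, 0, 0, 0, 0], [0.5, 0, 0, 0, 0, 0, 0], [0.5, 0, 0, 0.5, 0, 0, 0], [0.5, 0, 0, 0.9, 0, 0, 0]]])

```text
time: 8.75
ee_pos: [593.1, 172.2, 159.7]
ee_rot: [-0.004, 0.028, 1.0, -0.0]
ft_force: [0.7, -0.3, -0.5]
finger_gap: 0.498
grip_force: 0.0
```

move_arm(motion=[[[0.5, 0, 0, 0.9, 0, 0, 0], [0.5, 0, 0, 0.4, 0, 0, 0], [0.3, 0, 0, 0, 0, 0, 0], [0.3, 0, 0, 0, 0, 0, 0]]])

```text
time: 9.08
ee_pos: [594.8, 172.5, 214.9]
ee_rot: [0.0, 0.028, 1.0, 0.0]
ft_force: [0.2, 0.5, -0.6]
finger_gap: 0.627
grip_force: 0.0
```

```bash
python3 st.py
python3 - <<'E'
from h import *
from m import blobs
s=snap('wrist'); save(s,'w4'); p=cloud(s); z=p[...,2]; v=(s['z_map']>0)
blobs(p,v&(z>121)&(z<131)&(abs(p[...,0]-594)<45)&(abs(p[...,1]-174)<45),'dialbar',50)
blobs(p,v&(z>145)&(z<175),'tall',100)
blobs(p,v&(z>84)&(z<97),'deck',200)
E
```

```text
9.08 [594.8 172.5 214.9] [ 0.2  0.5 -0.6] [-0.01 -0.    0.02] gap 55.2 0.0 theta 86.82 [ 0.09  0.54  1.23 -0.    1.38 -1.42]
dialbar px [320. 197.] n 1677 c [594. 174.] size [14. 62.] ang 87.3 z [125. 128. 130.]
tall px [478. 213.] n 2198 c [602. 273.] size [24. 30.] ang 88.7 z [146. 163. 165.]
tall px [529. 211.] n 1302 c [603. 305.] size [11. 26.] ang 89.5 z [146. 161. 165.]
tall px [188. 236.] n 3123 c [607.  86.] size [40. 50.] ang 37.8 z [147. 156. 157.]
deck px [338. 177.] n 40317 c [609. 189.] size [277. 157.] ang 88.8 z [87. 90. 96.]
```

Dial reads 1.23, within tolerance. Now the trigger.

move_arm(motion=[[[0.25, 0.1, 0.9, 0, 0, 0, 0.4], [0.25, 0.1, 0.9, 0, 0, 0, 0], [0.25, 0, 0.92, 0, 0, 0, 0], [0.25, 0, 0, -0.5, 0, 0, 0], [0.25, 0, 0, -0.9, 0, 0, 0], [0.25, 0, 0, -0.6, 0, 0, 0], [0.25, 0, 0, -0.35, 0, 0, 0], [0.25, 0, 0, 0, 0, 0, 0]]])

```text
time: 9.8
ee_pos: [600.5, 280.8, 115.1]
ee_rot: [-0.005, 0.01, 1.0, -0.001]
ft_force: [-0.1, -0.1, -0.1]
finger_gap: 0.749
grip_force: 0.0
```

```bash
python3 st.py
```

```text
9.8 [600.5 280.8 115.1] [-0.1 -0.1 -0.1] [-0.05  0.01  0.01] gap 65.9 0.0 theta 88.83 [ 0.26  0.73  1.18 -0.    1.25 -1.29]
```

move_arm(motion=[[[0.25, 0.03, 0.0, 0.1, 0, 0, 0], [0.8, 0, 0, 0, 0, 0, 0], [0.8, 0, 0, 0, 0, 0, 0], [0.8, 0, 0, 0, 0, 0, 0], [0.8, 0, 0, 0, 0, 0, 0], [0.8, 0, 0, 0, 0, 0, 0], [0.8, 0, 0, 0, 0, 0, 0], [0.8, 0, 0, 0, 0, 0, 0]]])

```text
time: 10.47
ee_pos: [604.7, 282.8, 126.7]
ee_rot: [0.002, 0.01, 1.0, 0.002]
ft_force: [1.4, 5.7, 3.1]
finger_gap: 0.477
grip_force: 30.1
```

move_arm(motion=[[[0.8, 0, 0, 0, 0, 0, 0], [0.8, 0, 0, 0, 0, 0, 0], [0.8, 0, 0, 0, 0, 0, 0], [0.8, 0, 0, 0, 0, 0, 0]]])

```text
time: 10.8
ee_pos: [604.7, 282.8, 126.7]
ee_rot: [0.002, 0.01, 1.0, 0.002]
ft_force: [0.5, 6.7, 3.1]
finger_gap: 0.477
grip_force: 30.1
```

```bash
python3 st.py
```

```text
10.8 [604.7 282.8 126.7] [0.5 6.7 3.1] [ 1.36 -0.26 -0.04] gap 42.0 30.1 theta 88.84 [ 0.26  0.72  1.16  0.    1.26 -1.29]
```

move_arm(motion=[[[0.25, 0, 0, 0, 0, 0, 0], [0.25, 0, 0, 0, 0, 0, 0], [0.25, 0, 0, 0, 0, 0, 0], [0.25, 0, 0, 0, 0, 0, 0], [0.25, 0, 0, 0.6, 0, 0, 0], [0.25, 0, 0, 0.9, 0, 0, 0], [0.25, 0, 0, 0.9, 0, 0, 0], [0.25, 0, 0, 0.2, 0, 0, 0]]])

```text
time: 11.47
ee_pos: [605.3, 281.4, 235.5]
ee_rot: [0.005, 0.01, 1.0, 0.001]
ft_force: [-0.7, 0.0, 1.1]
finger_gap: 0.753
grip_force: 0.0
```

move_arm(motion=[[[0, -0.6, -0.48, 0, 0, 0, -0.5], [0, -0.75, -0.55, 0, 0, 0, -0.7], [0, -0.75, -0.55, 0, 0, 0, -0.7], [0, -0.75, -0.55, 0, 0, 0, -0.7], [0, -0.75, -0.55, 0, 0, 0, -0.7], [0, -0.75, -0.55, 0, 0, 0, -0.7], [0, -0.2, -0.25, 0, 0, 0, 0], [0, 0, 0, 0, 0, 0, 0]]])

```text
time: 12.13
ee_pos: [420.4, 140.8, 229.2]
ee_rot: [0.0, 0.184, 0.983, -0.0]
ft_force: [-0.0, 0.5, 0.2]
finger_gap: 0.998
grip_force: 0.0
```

```bash
python3 st.py
python3 - <<'E'
from h import *
from m import blobs
for n in ['wrist','side']:
    s=snap(n); save(s,n+'5'); p=cloud(s); z=p[...,2]; v=(s['z_map']>0)&(p[...,0]>180)&(p[...,0]<560)
    blobs(p,v&(z>33)&(z<45)&((s['image'].max(-1).astype(int)-s['image'].min(-1))<70),n+' tin',100)
    blobs(p,(z>145)&(z<175)&(abs(p[...,1]-290)<60)&(p[...,0]>550),n+' tall',30)
# rack plane
for n in ['scene','side']:
    d=np.load(n+'0.npz'); p=d['p']; hs=cv2.cvtColor(d['im'],cv2.COLOR_RGB2HSV)
    m=(hs[...,1]>110)&(p[...,2]>34)&(p[...,2]<80)&(abs(p[...,0]-607)<55)&(abs(p[...,1]+205)<160)
    q=p[m]
    for _ in range(5):
        A=np.c_[q[:,:2],np.ones(len(q))]; c=np.linalg.lstsq(A,q[:,2],rcond=None)[0]; q=q[abs(A@c-q[:,2])<4]
    print(n,'plane slope deg',np.degrees(np.arctan(np.hypot(c[0],c[1]))),'dir',np.degrees(np.arctan2(c[1],c[0])),'z at 607,-205',c@[607,-205,1],len(q))
E
```

```text
12.13 [420.4 140.8 229.2] [-0.   0.5  0.2] [ 0.06 -0.05  0.03] gap 87.8 0.0 theta 68.74 [ 0.06  0.14  1.74 -0.    1.26 -1.14]
wrist tin px [325. 167.] n 4345 c [422. 148.] size [ 40. 110.] ang 69.8 z [37. 40. 42.]
wrist tin px [636. 163.] n 296 c [530. 440.] size [10. 49.] ang 82.9 z [33. 37. 43.]
wrist tin px [487. 221.] n 455 c [533. 284.] size [87.  3.] ang 87.7 z [33. 39. 45.]
wrist tin px [ 51. 233.] n 824 c [ 377. -143.] size [55. 27.] ang 66.2 z [34. 40. 42.]
wrist tin px [355. 264.] n 703 c [528. 135.] size [146.   4.] ang 88.9 z [33. 39. 45.]
wrist tin px [120. 279.] n 162 c [ 452. -106.] size [23.  9.] ang 23.0 z [34. 38. 41.]
side tin px [273. 196.] n 204 c [422. 146.] size [ 47. 109.] ang 68.1 z [34. 39. 44.]
side tin px [290. 248.] n 310 c [ 419. -140.] size [112.  44.] ang 23.3 z [34. 39. 44.]
side tin px [297. 280.] n 390 c [ 405. -278.] size [ 44. 109.] ang 87.6 z [34. 39. 44.]
side tall px [564.  98.] n 139 c [1787.  290.] size [ 23. 119.] ang 2.9 z [146. 159. 174.]
side tall px [308. 143.] n 80 c [601. 282.] size [56. 28.] ang 88.2 z [145. 158. 166.]
scene plane slope deg 17.967641726480537 dir -2.6001376673708734 z at 607,-205 53.699081103433 2755
side plane slope deg 18.146719560803177 dir -2.505203460731942 z at 607,-205 54.232473960512124 2321
```

The trigger is back and still three tins. The tin under the wrist is at px (325,167). Descend and grip.

move_arm(motion=[[[0, 0.04, 0.15, -0.7, 0, 0, 0.15], [0, 0, 0, -0.95, 0, 0, 0], [0, 0, 0, -0.95, 0, 0, 0], [0, 0, 0, -0.95, 0, 0, 0], [0, 0, 0, -0.9, 0, 0, 0], [0, 0, 0, -0.6, 0, 0, 0], [0, 0, 0, -0.3, 0, 0, 0], [0, 0, 0, 0, 0, 0, 0]]])

```text
time: 12.9
ee_pos: [422.7, 148.6, 11.9]
ee_rot: [-0.002, 0.177, 0.984, -0.001]
ft_force: [-1.2, 0.6, -0.1]
finger_gap: 1.003
grip_force: 0.0
```

```bash
python3 st.py
```

```text
12.9 [422.7 148.6  11.9] [-1.2  0.6 -0.1] [ 0.    0.05 -0.08] gap 88.2 0.0 theta 69.62 [ 0.08  0.49  1.95 -0.    0.71 -1.14]
```

move_arm(motion=[[[1, 0, 0, 0, 0, 0, 0], [1, 0, 0, 0, 0, 0, 0], [1, 0, 0, 0, 0, 0, 0], [1, 0, 0, 0, 0, 0, 0], [1, 0, 0, 0, 0, 0, 0], [1, 0, 0, 0, 0, 0, 0], [1, 0, 0, 0, 0, 0, 0], [1, 0, 0, 0.1, 0, 0, 0]]])

```text
time: 13.57
ee_pos: [423.2, 148.1, 18.5]
ee_rot: [-0.001, 0.177, 0.984, -0.0]
ft_force: [-0.3, 0.7, -0.9]
finger_gap: 0.452
grip_force: 30.0
```

move_arm(motion=[[[1, 0, 0, 0.4, 0, 0, 0], [1, 0, 0, 0.9, 0, 0, 0], [1, 0, 0, 0.9, 0, 0, 0], [1, 0, 0, 0.9, 0, 0, 0], [1, 0, 0, 0.9, 0, 0, 0], [1, 0, 0, 0, 0, 0, 0]]])

```text
time: 14.07
ee_pos: [425.9, 148.5, 184.9]
ee_rot: [0.005, 0.177, 0.984, 0.001]
ft_force: [1.5, 0.1, -0.4]
finger_gap: 0.451
grip_force: 30.0
```

```bash
cat > tgt.py <<'E'
from h import *
import sys
psi=np.radians(-2.55); a=np.radians(18)
ex=np.array([np.cos(a)*np.cos(psi),np.cos(a)*np.sin(psi),np.sin(a)]); ey=np.array([-np.sin(psi),np.cos(psi),0]); ez=np.cross(ex,ey)
O=np.array([609,-205.5,55.])
bx,by,bz=map(float,sys.argv[1:4])
T=O+bx*ex+by*ey+bz*ez
o=get_obs(); R=rot(o['ee_rot']).as_matrix()
Rt=np.c_[-ex,ey,-ez]   # tool x towards the robot, z into the slope
# keep the nearer half turn, as the wrist allows
d=T-o['ee_pos']; r=Rn.from_matrix(Rt@R.T).as_rotvec()
print('target',T.round(1),'shift units',(d/40).round(2),'rotvec units',np.degrees(r).round(1)/5,'bedTCP',(np.c_[ex,ey,ez].T@(o['ee_pos']-O)).round(1))
E
python3 st.py; python3 tgt.py -5 110 50
```

```text
14.07 [425.9 148.5 184.9] [ 1.5  0.1 -0.4] [-0.   -0.07  0.03] gap 39.7 30.0 theta 69.6 [ 0.07  0.2   1.8   0.    1.14 -1.14]
target [593.7 -94.7 101. ] shift units [ 4.2  -6.08 -2.1 ] rotvec units [-0.74 -3.42  3.54] bedTCP [-148.8  345.5  185. ]
```

move_arm(motion=[[[1, 0.52, -0.76, 0, -0.09, -0.43, 0.44], [1, 0.52, -0.76, 0, -0.09, -0.43, 0.44], [1, 0.52, -0.76, 0, -0.09, -0.43, 0.44], [1, 0.52, -0.76, 0, -0.09, -0.43, 0.44], [1, 0.52, -0.76, 0, -0.09, -0.43, 0.44], [1, 0.52, -0.76, 0, -0.09, -0.43, 0.44], [1, 0.52, -0.76, 0, -0.09, -0.43, 0.44], [1, 0.52, -0.76, 0, -0.09, -0.43, 0.44]]])

```text
time: 14.73
ee_pos: [590.3, -96.6, 178.0]
ee_rot: [0.152, 0.022, 0.988, -0.004]
ft_force: [0.3, 0.1, -1.0]
finger_gap: 0.453
grip_force: 30.0
```

move_arm(motion=[[[1, 0, 0, 0, 0, 0, 0], [1, 0, 0, 0, 0, 0, 0], [1, 0, 0, 0, 0, 0, 0]]])

```text
time: 14.98
ee_pos: [589.3, -94.5, 177.9]
ee_rot: [0.151, 0.023, 0.988, -0.004]
ft_force: [-0.6, -0.7, -1.8]
finger_gap: 0.447
grip_force: 30.0
```

```bash
python3 st.py; python3 tgt.py -5 110 50; python3 tgt.py -5 110 16
```

```text
14.98 [589.3 -94.5 177.9] [-0.6 -0.7 -1.8] [ 0.01  0.23 -0.04] gap 39.3 30.0 theta 87.29 [-0.4   0.38  1.61  0.13  0.88 -1.99]
target [593.7 -94.7 101. ] shift units [ 0.11 -0.   -1.92] rotvec units [ 0.   -0.12  0.04] bedTCP [ 14.6 110.  124.5]
target [604.2 -95.2  68.7] shift units [ 0.37 -0.02 -2.73] rotvec units [ 0.   -0.12  0.04] bedTCP [ 14.6 110.  124.5]
```

move_arm(motion=[[[1, 0.05, 0, -0.7, 0, -0.12, 0.04], [1, 0.06, 0, -0.8, 0, 0, 0], [1, 0, 0, -0.42, 0, 0, 0], [1, 0.13, 0, -0.4, 0, 0, 0], [1, 0.1, 0, -0.3, 0, 0, 0], [1, 0.03, 0, -0.1, 0, 0, 0], [1, 0, 0, 0, 0, 0, 0], [1, 0, 0, 0, 0, 0, 0]]])

```text
time: 15.65
ee_pos: [604.5, -93.9, 70.2]
ee_rot: [0.157, 0.021, 0.987, -0.004]
ft_force: [-0.6, -0.8, -0.8]
finger_gap: 0.453
grip_force: 30.0
```

```bash
python3 st.py; python3 tgt.py -5 110 16
```

```text
15.65 [604.5 -93.9  70.2] [-0.6 -0.8 -0.8] [ 0.01  0.21 -0.02] gap 39.8 30.0 theta 87.57 [-0.39  0.55  1.67  0.18  0.63 -2.05]
target [604.2 -95.2  68.7] shift units [-0.01 -0.03 -0.04] rotvec units [ 0.02  0.02 -0.02] bedTCP [ -4.3 111.3  17.4]
```

move_arm(motion=[[[1, 0.02, 0, -0.07, 0, 0, 0], [1, 0, 0, 0, 0, 0, 0], [1, 0, 0, 0, 0, 0, 0]]])

```text
time: 15.9
ee_pos: [605.7, -94.2, 68.9]
ee_rot: [0.158, 0.021, 0.987, -0.004]
ft_force: [-7.4, 3.9, 13.5]
finger_gap: 0.448
grip_force: 30.0
```

move_arm(motion=[[[0.3, 0, 0, 0, 0, 0, 0], [0.3, 0, 0, 0, 0, 0, 0], [0.3, 0, 0, 0, 0, 0, 0], [0.3, 0, 0, 0, 0, 0, 0], [0.3, -0.1, 0, 0.3, 0, 0, 0], [0.3, -0.25, 0, 0.75, 0, 0, 0], [0.3, -0.25, 0, 0.75, 0, 0, 0], [0.3, -0.25, 0, 0.75, 0, 0, 0]]])

```text
time: 16.57
ee_pos: [570.8, -94.9, 170.0]
ee_rot: [0.157, 0.021, 0.987, -0.004]
ft_force: [0.6, -0.6, 0.5]
finger_gap: 0.702
grip_force: 0.0
```

```bash
cat > tins.py <<'E'
from h import *
from m import blobs
psi=np.radians(-2.55); a=np.radians(18)
ex=np.array([np.cos(a)*np.cos(psi),np.cos(a)*np.sin(psi),np.sin(a)]); ey=np.array([-np.sin(psi),np.cos(psi),0]); ez=np.cross(ex,ey)
O=np.array([609,-205.5,55.]); B=np.c_[ex,ey,ez]
for n in ['scene','side']:
    s=snap(n); save(s,n+'_l'); p=cloud(s); z=p[...,2]; im=s['image']; v=(s['z_map']>0)
    sat=(im.max(-1).astype(int)-im.min(-1))<70
    blobs(p,v&sat&(p[...,0]>330)&(p[...,0]<520)&(p[...,1]>-420)&(p[...,1]<250)&(z>33)&(z<45),n+' counter',100)
    b=(p-O)@B
    blobs(b,v&(b[...,2]>30)&(b[...,2]<50)&(abs(b[...,0])<95)&(abs(b[...,1])<185),n+' rack',60)
E
python3 st.py; python3 tins.py
```

```text
16.57 [570.8 -94.9 170. ] [ 0.6 -0.6  0.5] [ 0.07  0.15 -0.02] gap 61.7 0.0 theta 87.51 [-0.42  0.34  1.68  0.15  0.83 -2.03]
scene counter px [259. 226.] n 337 c [ 422. -141.] size [112.  44.] ang 21.0 z [34. 38. 43.]
scene counter px [221. 247.] n 378 c [ 406. -278.] size [ 44. 113.] ang 88.5 z [34. 39. 43.]
scene rack px [307. 239.] n 344 c [ -4. 108.] size [113.  41.] ang 0.5 z [31. 39. 41.]
side counter px [290. 248.] n 311 c [ 418. -139.] size [110.  46.] ang 23.5 z [34. 39. 43.]
side counter px [297. 280.] n 383 c [ 405. -277.] size [110.  46.] ang 1.4 z [34. 39. 43.]
side rack px [337. 218.] n 324 c [ -6. 109.] size [ 47. 109.] ang 89.9 z [32. 39. 44.]
```

```bash
cat > dn.py <<'E'
from h import *
import sys
x,y,z,th=map(float,sys.argv[1:5]); t=np.radians(th)
yv=np.array([np.cos(t),np.sin(t),0]); zv=np.array([0,0,-1.]); Rt=np.c_[np.cross(yv,zv),yv,zv]
o=get_obs(); R=rot(o['ee_rot']).as_matrix()
print('shift',((np.array([x,y,z])-o['ee_pos'])/40).round(2),'rot units',(np.degrees(Rn.from_matrix(Rt@R.T).as_rotvec())/5).round(2))
E
python3 dn.py 420.5 -140.5 150 112
```

```text
shift [-3.8  -1.12 -0.6 ] rot units [-0.59  3.69  4.85]
```

move_arm(motion=[[[0, -0.54, -0.16, 0, -0.08, 0.53, 0.69], [0, -0.54, -0.16, 0, -0.08, 0.53, 0.69], [0, -0.54, -0.16, 0, -0.08, 0.53, 0.69], [0, -0.54, -0.16, -0.1, -0.08, 0.53, 0.69], [0, -0.54, -0.16, -0.1, -0.09, 0.53, 0.69], [0, -0.54, -0.16, -0.2, -0.09, 0.52, 0.7], [0, -0.54, -0.16, -0.2, -0.09, 0.52, 0.7], [0, 0, 0, 0, 0, 0, 0]]])

```text
time: 17.33
ee_pos: [418.1, -139.8, 143.3]
ee_rot: [-0.007, -0.191, 0.982, 0.002]
ft_force: [-0.4, 0.3, 0.7]
finger_gap: 0.998
grip_force: 0.0
```

```bash
python3 - <<'E'
from h import *
from m import blobs
s=snap('wrist'); save(s,'w6'); p=cloud(s); z=p[...,2]; v=(s['z_map']>0)
blobs(p,v&(z>36)&(z<45)&(abs(p[...,0]-420)<90)&(abs(p[...,1]+140)<90),'tin',100)
E
python3 st.py; python3 dn.py 420.5 -140.5 13 112
```

```text
tin px [319. 193.] n 7364 c [ 420. -138.] size [110.  40.] ang 23.0 z [38. 40. 42.]
17.38 [ 419.9 -139.8  144.2] [0.6 0.3 0.5] [ 0.06 -0.02  0.02] gap 88.0 0.0 theta 111.83 [-0.58  0.24  1.86 -0.01  1.05 -2.53]
shift [ 0.02 -0.02 -3.28] rot units [-0.   -0.11  0.03]
```

move_arm(motion=[[[0, 0, 0.02, -0.8, 0, -0.05, 0.15], [0, 0, 0, -0.9, 0, 0, 0], [0, 0, 0, -0.9, 0, 0, 0], [0, 0, 0, -0.5, 0, 0, 0], [0, 0, 0, -0.15, 0, 0, 0], [0, 0, 0, 0, 0, 0, 0], [1, 0, 0, 0, 0, 0, 0], [1, 0, 0, 0, 0, 0, 0]]])

```text
time: 18.05
ee_pos: [421.4, -139.4, 16.5]
ee_rot: [-0.001, -0.197, 0.98, -0.001]
ft_force: [-0.2, -0.6, 0.0]
finger_gap: 0.875
grip_force: 0.0
```

move_arm(motion=[[[1, 0, 0, 0, 0, 0, 0], [1, 0, 0, 0, 0, 0, 0], [1, 0, 0, 0, 0, 0, 0], [1, 0, 0, 0, 0, 0, 0], [1, 0, 0, 0, 0, 0, 0], [1, 0, 0, 0.2, 0, 0, 0]]])

```text
time: 18.55
ee_pos: [419.6, -138.6, 22.5]
ee_rot: [-0.003, -0.197, 0.98, 0.001]
ft_force: [-0.7, 0.4, -3.0]
finger_gap: 0.451
grip_force: 30.0
```

move_arm(motion=[[[1, 0, 0, 0.6, 0, 0, 0], [1, 0, 0, 0.9, 0, 0, 0], [1, 0, 0, 0.9, 0, 0, 0], [1, 0, 0, 0.9, 0, 0, 0], [1, 0, 0, 0.6, 0, 0, 0], [1, 0, 0, 0, 0, 0, 0]]])

```text
time: 19.05
ee_pos: [421.8, -139.9, 184.0]
ee_rot: [0.001, -0.197, 0.98, -0.003]
ft_force: [-0.2, -0.2, -1.1]
finger_gap: 0.451
grip_force: 30.0
```

```bash
python3 st.py;  python3 tgt.py -3 0 45
```

```text
19.05 [ 421.8 -139.9  184. ] [-0.2 -0.2 -1.1] [ 0.03 -0.    0.02] gap 39.7 30.0 theta 112.71 [-0.58  0.19  1.81 -0.    1.14 -2.55]
target [ 592.3 -204.8   96.9] shift units [ 4.26 -1.62 -2.18] rotvec units [ 0.7  -3.56 -5.  ] bedTCP [-140.8   57.2  181.3]
```

move_arm(motion=[[[1, 0.53, -0.2, 0, 0.09, -0.44, -0.62], [1, 0.53, -0.2, 0, 0.09, -0.44, -0.62], [1, 0.53, -0.2, 0, 0.09, -0.44, -0.62], [1, 0.53, -0.2, 0, 0.09, -0.44, -0.62], [1, 0.53, -0.2, -0.3, 0.09, -0.45, -0.63], [1, 0.53, -0.2, -0.5, 0.09, -0.45, -0.63], [1, 0.54, -0.21, -0.6, 0.08, -0.45, -0.63], [1, 0.54, -0.21, -0.5, 0.08, -0.45, -0.63]]])

```text
time: 19.72
ee_pos: [590.6, -203.8, 100.4]
ee_rot: [0.154, 0.023, 0.988, 0.0]
ft_force: [1.0, 0.4, -2.2]
finger_gap: 0.452
grip_force: 30.0
```

move_arm(motion=[[[1, 0, 0, 0, 0, 0, 0], [1, 0, 0, 0, 0, 0, 0], [1, 0, 0, 0, 0, 0, 0]]])

```text
time: 19.97
ee_pos: [590.2, -203.5, 103.0]
ee_rot: [0.154, 0.021, 0.988, -0.0]
ft_force: [-0.0, 0.5, -1.1]
finger_gap: 0.455
grip_force: 30.0
```

```bash
python3 st.py;  python3 tgt.py -3 0 20
```

```text
19.97 [ 590.2 -203.5  103. ] [-0.   0.5 -1.1] [ 0.08  0.23 -0.  ] gap 40.0 30.0 theta 87.62 [-0.59  0.53  1.59  0.24  0.77 -2.26]
target [ 600.  -205.1   73.1] shift units [ 0.24 -0.04 -0.75] rotvec units [-0.08 -0.06 -0.04] bedTCP [-3.1  1.2 51.5]
```

move_arm(motion=[[[1, 0.1, -0.03, -0.3, -0.08, -0.06, 0], [1, 0.1, 0, -0.3, 0, 0, 0], [1, 0.05, 0, -0.15, 0, 0, 0], [1, 0, 0, 0, 0, 0, 0], [1, 0.01, 0, -0.05, 0, 0, 0], [1, 0, 0, 0, 0, 0, 0], [1, 0, 0, 0, 0, 0, 0]]])

```text
time: 20.55
ee_pos: [601.2, -205.0, 71.9]
ee_rot: [0.158, 0.021, 0.987, -0.004]
ft_force: [-2.9, 1.6, 4.3]
finger_gap: 0.454
grip_force: 30.0
```

```bash
python3 st.py;  python3 tgt.py -3 0 18
```

```text
20.55 [ 601.2 -205.    71.9] [-2.9  1.6  4.3] [0.29 0.52 0.06] gap 40.0 30.0 theta 87.58 [-0.58  0.59  1.58  0.25  0.71 -2.27]
target [ 600.6 -205.1   71.2] shift units [-0.02 -0.   -0.02] rotvec units [ 0.02  0.02 -0.02] bedTCP [-2.2  0.2 18.5]
```

Contact is light, so I release it and retreat toward tin C.

move_arm(motion=[[[0.3, 0, 0, 0, 0, 0, 0], [0.3, 0, 0, 0, 0, 0, 0], [0.3, 0, 0, 0, 0, 0, 0], [0.3, 0, 0, 0, 0, 0, 0], [0.3, -0.1, 0, 0.3, 0, 0, 0], [0.3, -0.25, 0, 0.75, 0, 0, 0], [0.3, -0.25, 0, 0.75, 0, 0, 0], [0.3, -0.25, 0, 0.75, 0, 0, 0]]])

```text
time: 21.22
ee_pos: [566.3, -204.9, 175.0]
ee_rot: [0.157, 0.021, 0.987, -0.004]
ft_force: [-0.4, 0.0, -0.1]
finger_gap: 0.697
grip_force: 0.0
```

```bash
python3 tins.py; python3 dn.py 405.5 -278.5 150 88.8
```

```text
scene counter px [221. 247.] n 377 c [ 406. -279.] size [ 42. 113.] ang 89.3 z [34. 39. 43.]
scene rack px [307. 239.] n 347 c [ -3. 108.] size [ 44. 115.] ang 89.2 z [31. 39. 42.]
scene rack px [279. 259.] n 392 c [ 1. -3.] size [ 42. 115.] ang 88.9 z [31. 39. 42.]
side counter px [297. 280.] n 394 c [ 404. -277.] size [ 47. 110.] ang 89.3 z [34. 39. 44.]
side rack px [348. 240.] n 378 c [-2. -2.] size [110.  47.] ang 0.6 z [31. 39. 45.]
shift [-4.06 -1.81 -0.73] rot units [0.18 3.7  0.24]
```

move_arm(motion=[[[0, -0.58, -0.26, 0, 0.03, 0.53, 0.03], [0, -0.58, -0.26, 0, 0.03, 0.53, 0.03], [0, -0.58, -0.26, 0, 0.03, 0.53, 0.03], [0, -0.58, -0.26, -0.1, 0.03, 0.53, 0.03], [0, -0.58, -0.26, -0.2, 0.03, 0.53, 0.04], [0, -0.58, -0.26, -0.2, 0.03, 0.53, 0.04], [0, -0.58, -0.25, -0.2, 0, 0.52, 0.04], [0, 0, 0, 0, 0, 0, 0]]])

```text
time: 21.98
ee_pos: [402.2, -278.1, 143.7]
ee_rot: [-0.006, 0.012, 1.0, 0.003]
ft_force: [0.5, -0.3, 0.1]
finger_gap: 1.003
grip_force: 0.0
```

```bash
python3 - <<'E'
from h import *
from m import blobs
s=snap('wrist'); save(s,'w7'); p=cloud(s); z=p[...,2]; v=(s['z_map']>0)
blobs(p,v&(z>36)&(z<45)&(abs(p[...,0]-405)<90)&(abs(p[...,1]+278)<90),'tin',100)
E
python3 st.py; python3 dn.py 405.5 -278.5 14 88.8
```

```text
tin px [320. 194.] n 7327 c [ 405. -276.] size [ 40. 109.] ang 88.5 z [38. 40. 42.]
22.03 [ 403.9 -277.7  144.6] [-0.4  0.3 -0.2] [0.06 0.02 0.04] gap 87.9 0.0 theta 88.6 [-0.84  0.34  1.72 -0.    1.09 -2.39]
shift [ 0.04 -0.02 -3.26] rot units [-0.07 -0.09  0.04]
```

move_arm(motion=[[[0, 0.03, 0.02, -0.8, -0.05, -0.05, 0], [0, 0, 0, -0.9, 0, 0, 0], [0, 0, 0, -0.9, 0, 0, 0], [0, 0, 0, -0.5, 0, 0, 0], [0, 0, 0, -0.15, 0, 0, 0], [0, 0, 0, 0, 0, 0, 0], [1, 0, 0, 0, 0, 0, 0], [1, 0, 0, 0, 0, 0, 0]]])

```text
time: 22.7
ee_pos: [406.9, -277.2, 16.7]
ee_rot: [-0.0, 0.011, 1.0, -0.001]
ft_force: [0.2, -1.7, 0.1]
finger_gap: 0.875
grip_force: 0.0
```

move_arm(motion=[[[1, 0, 0, 0, 0, 0, 0], [1, 0, 0, 0, 0, 0, 0], [1, 0, 0, 0, 0, 0, 0], [1, 0, 0, 0, 0, 0, 0], [1, 0, 0, 0, 0, 0, 0], [1, 0, 0, 0.2, 0, 0, 0]]])

```text
time: 23.2
ee_pos: [405.4, -276.1, 22.4]
ee_rot: [-0.002, 0.011, 1.0, 0.001]
ft_force: [-0.2, 0.5, -0.9]
finger_gap: 0.451
grip_force: 30.0
```

move_arm(motion=[[[1, 0, 0, 0.6, 0, 0, 0], [1, 0, 0, 0.9, 0, 0, 0], [1, 0, 0, 0.9, 0, 0, 0], [1, 0, 0, 0.9, 0, 0, 0], [1, 0, 0, 0.6, 0, 0, 0], [1, 0, 0, 0, 0, 0, 0]]])

```text
time: 23.7
ee_pos: [407.2, -277.9, 184.4]
ee_rot: [0.002, 0.011, 1.0, -0.003]
ft_force: [1.2, -0.8, -0.4]
finger_gap: 0.452
grip_force: 30.0
```

```bash
python3 st.py;  python3 tgt.py -3 -108 45
```

```text
23.7 [ 407.2 -277.9  184.4] [ 1.2 -0.8 -0.4] [-0.   -0.01  0.  ] gap 39.8 30.0 theta 88.73 [-0.84  0.29  1.68 -0.    1.17 -2.38]
target [ 587.5 -312.6   96.9] shift units [ 4.51 -0.87 -2.19] rotvec units [-0.04 -3.56 -0.24] bedTCP [-148.7  -81.3  184.4]
```

move_arm(motion=[[[1, 0.56, -0.11, 0, 0, -0.44, -0.03], [1, 0.56, -0.11, 0, 0, -0.44, -0.03], [1, 0.56, -0.11, 0, 0, -0.44, -0.03], [1, 0.56, -0.11, 0, 0, -0.44, -0.03], [1, 0.56, -0.11, -0.3, 0, -0.45, -0.03], [1, 0.57, -0.11, -0.5, 0, -0.45, -0.03], [1, 0.57, -0.11, -0.6, 0, -0.45, -0.03], [1, 0.57, -0.1, -0.5, 0, -0.45, -0.03]]])

```text
time: 24.37
ee_pos: [586.7, -311.1, 100.8]
ee_rot: [0.153, 0.022, 0.988, 0.002]
ft_force: [0.3, -0.5, -0.7]
finger_gap: 0.451
grip_force: 30.0
```

move_arm(motion=[[[1, 0, 0, 0, 0, 0, 0], [1, 0, 0, 0, 0, 0, 0], [1, 0, 0, 0, 0, 0, 0]]])

```text
time: 24.62
ee_pos: [585.9, -311.3, 103.5]
ee_rot: [0.153, 0.021, 0.988, 0.002]
ft_force: [-0.9, 0.4, -0.5]
finger_gap: 0.451
grip_force: 30.0
```

```bash
python3 st.py;  python3 tgt.py -3 -108 19
```

```text
24.62 [ 585.9 -311.3  103.5] [-0.9  0.4 -0.5] [ 0.03  0.18 -0.02] gap 39.7 30.0 theta 87.61 [-0.74  0.61  1.44  0.27  0.87 -2.42]
target [ 595.5 -313.    72.1] shift units [ 0.24 -0.04 -0.78] rotvec units [-0.12 -0.08 -0.04] bedTCP [  -2.4 -106.8   51.8]
```

move_arm(motion=[[[1, 0.1, -0.03, -0.3, -0.1, -0.07, 0], [1, 0.1, 0, -0.3, 0, 0, 0], [1, 0.04, 0, -0.15, 0, 0, 0], [1, 0, 0, 0, 0, 0, 0], [1, 0.02, 0, -0.07, 0, 0, 0], [1, 0, 0, 0, 0, 0, 0], [1, 0, 0, 0, 0, 0, 0]]])

```text
time: 25.2
ee_pos: [596.6, -312.7, 71.9]
ee_rot: [0.157, 0.021, 0.987, -0.003]
ft_force: [-5.5, 2.3, 7.5]
finger_gap: 0.45
grip_force: 30.0
```

```bash
python3 st.py;  python3 tgt.py -3 -108 18
```

```text
25.2 [ 596.6 -312.7   71.9] [-5.5  2.3  7.5] [0.32 0.67 0.17] gap 39.6 30.0 theta 87.63 [-0.73  0.67  1.44  0.28  0.81 -2.43]
target [ 595.8 -313.    71.2] shift units [-0.02 -0.01 -0.02] rotvec units [-0.02  0.   -0.04] bedTCP [  -2.  -107.7   18.4]
```

Contact is made. Release, retreat, and move clear for a look.

move_arm(motion=[[[0.3, 0, 0, 0, 0, 0, 0], [0.3, 0, 0, 0, 0, 0, 0], [0.3, 0, 0, 0, 0, 0, 0], [0.3, 0, 0, 0, 0, 0, 0], [0.3, -0.1, 0, 0.3, 0, 0, 0], [0.3, -0.25, 0, 0.75, 0, 0, 0], [0.3, -0.25, 0, 0.75, 0, 0, 0], [0.3, -0.25, 0, 0.75, 0, 0, 0]]])

```text
time: 25.87
ee_pos: [562.0, -312.4, 174.2]
ee_rot: [0.156, 0.021, 0.987, -0.002]
ft_force: [0.1, 0.2, -0.1]
finger_gap: 0.702
grip_force: 0.0
```

move_arm(motion=[[[0.3, -0.6, 0, 0.5, 0, 0.6, 0], [0.3, -0.6, 0, 0.5, 0, 0.6, 0], [0.3, -0.6, 0, 0.5, 0, 0.6, 0], [0.3, -0.6, 0, 0.2, 0, 0.6, 0], [0.3, -0.6, 0, 0, 0, 0.6, 0], [0.3, 0, 0, 0, 0, 0, 0]]])

```text
time: 26.37
ee_pos: [440.9, -312.8, 242.1]
ee_rot: [0.026, 0.021, 0.999, -0.006]
ft_force: [-0.2, 0.3, 0.3]
finger_gap: 0.699
grip_force: 0.0
```

```bash
python3 st.py; python3 tins.py
```

```text
26.37 [ 440.9 -312.8  242.1] [-0.2  0.3  0.3] [0.04 0.03 0.03] gap 61.5 0.0 theta 87.59 [-0.85  0.32  1.48  0.03  1.3  -2.38]
scene rack px [307. 239.] n 343 c [ -2. 109.] size [ 43. 113.] ang 89.1 z [31. 39. 42.]
scene rack px [279. 259.] n 391 c [-0. -2.] size [111.  41.] ang 0.0 z [31. 39. 42.]
scene rack px [248. 281.] n 439 c [  -1. -110.] size [111.  41.] ang 0.6 z [31. 39. 42.]
side rack px [338. 217.] n 309 c [ -6. 110.] size [109.  46.] ang 0.9 z [31. 39. 44.]
side rack px [348. 240.] n 377 c [-2.  0.] size [ 46. 110.] ang 89.7 z [31. 39. 45.]
side rack px [358. 264.] n 442 c [  -3. -109.] size [110.  46.] ang 0.3 z [31. 40. 45.]
```

View pics/scene_l.png

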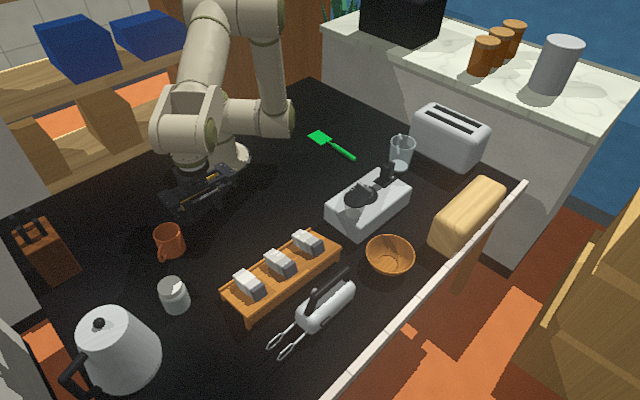

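View pics/side_l.png

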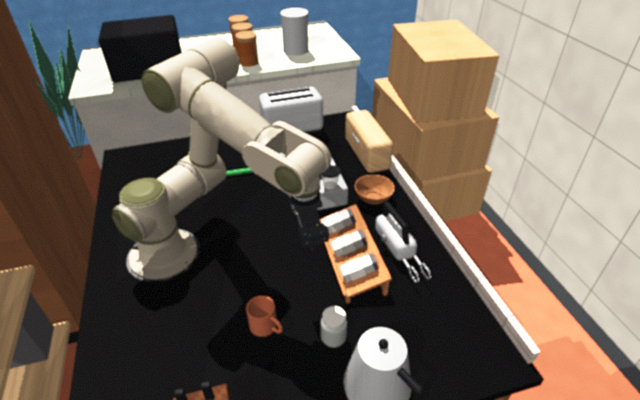

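The three tins lie on the bed at scene (307,239), (279,259) and (248,281), all aligned. The counter is clear of tins and the bystanders haven't moved. Handing in.

```bash
python3 -c "
from rig import robot
print(robot.hand_in())"
```

```text
the job is handed in; nothing more can be done
None
```

The job is handed in (no verdict came back): all three tins I found lie flat on the rack inside its edges, the dial measured about 1.23 rad after going to its stop and back, and the trigger was squeezed and sprang back before the tins were moved.

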